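# Load a specimen carrier under a spring-closed clamp flap

### The arm

A 6-joint arm with a two-finger parallel gripper is mounted at the origin on the work surface. World frame = base frame: x ahead of the robot, y to its left, z up, the work surface at z = 0. Lengths are in m, angles in rad, forces in N, time in s.
With the tool pointing down it reaches from about 0.375 to 0.9 m from the base axis. Payload 3.1 kg.
Tool frame: the origin (TCP) lies midway between the tips of the shut fingers; the grasp point (between the pads) lies 19 mm behind it; z points along the fingers, y is the line along which they close (so a half turn about z gives the same grasp; the last joint's range is limited). The gripper opens to 87 mm and grips with 3 to 60 N. Pads are 19 mm wide; open, the fingers measure 117 mm over their backs; the gripper's body (75 mm by 190 mm) begins 51 mm behind the grasp point.
Start: joints at [1.129, 0.527, 1.433, -0, 1.181, -0.178], TCP at [0.162, 0.604, 0.223] pointing down, gripper open.
Joint ranges: [-3.08, 3.08], [-0.75, 2.2], [0.22, 2.44], [-1.43, 4.57], [0, 2.65], [-2.85, 2.85]. Speed limits (rad/s): [2.79, 2.79, 3.14, 3.14, 3.14, 3.14].

### API

Orientations are given as [roll, pitch, yaw] about the fixed x, y, z axes, in that order (R = Rz(yaw) Ry(pitch) Rx(roll)).
In Python, from workcell import arm gives the robot as it stands. The module is installed in compiled form; this text tells all that it offers.
- The arm moves only by the shell command python3 -m pendant 'ROWS' [FORCE]. ROWS is JSON, a list of rows, each a list of 7 numbers: the shift along the tool's x, y, z in mm, then the turn, a rotation vector about the tool's x, y, z in rad, then the finger opening in mm, from 0 to 87. A call has 1 to 12 rows; each row shifts and turns the commanded pose from where the row before left it, along the tool's axes as they then stand; what a row does not reach is not made up. A row lasts 1/12 s, in which the tool goes at most 41.7 mm and 7.16 degrees, less where a joint would pass 70% of its speed; a pose out of reach is approached as far as the arm can. A call is refused whole if a number of a shift passes 41.7 or a number of a turn 0.125, either way. A call with a gripper value outside its range is refused whole. The fingers move at their own pace and stop on an object; FORCE is the grip in N (left out, the last holds). Time passes only in rows, so rows that do not move let the fingers close. It gives the time, the measured TCP pose, the force, the opening and the grip force at its end, in the units of the state.
- arm.get_obs(): the state, without advancing time (a new reading comes with each control period).
- arm.read_camera(name): name is "side" or "top"; returns a dict with "frame" (384x512x3 uint8, blue, green, red), "z_map" (384x512 float32, m along the optical axis (not along the pixel's ray), 0 where there is no reading), "fx", "fy", "cx", "cy" (pixels), "k1" (the pictures are not rectified: a ray, as slopes to the right and down, at radius r is drawn at 1 + k1 r^2 times it, then the intrinsics apply), "rvec" (rotation vector, rad) and "tvec" (3), from world to camera coordinates, as OpenCV has them. Camera axes: x right, y down, z forward; pixel columns grow to the right and rows downward; lengths in m; the calibration is good to about 2 mm. A picture is of the moment at which its call begins.
- arm.finish_job(): hands the job in; it is judged then, once.
Trained networks look in a picture, given as the dict that the camera call returned (one of the last four; its "shot" number tells which), for a name from the list of things; names that differ only in an ending like _2 or _b are one class to them, and where a whole thing is asked for, a point or a joint stands for the part that bears it (a point fixed in the world has none). Each returns a list of dicts, best first, with "confidence" (0 to 1); they miss things now and then, are a little off and sometimes report something else, mostly with a low value. They report only what shows in the picture. A call takes as long as a camera call.
- arm.search_frame(picture, query): "bbox" ([left, top, right, bottom] in pixels, round what is visible of it).
- arm.outline_of(picture, query): "pixels" (384x512 bool, what is visible of it) and "bbox" ([left, top, right, bottom] in pixels, round what is visible of it).
The state is a dict: "clock": time; "joints": joint angles; "qd": joint speeds; "tau": joint torques, N m; "tcp_pos": TCP position; "tcp_rot": TCP orientation; "force": force on the tool from outside, world axes, zero at the start; "ft_torque": the same for the moment, N m; "gripper_width": finger opening in m; "gripper_force": force on a finger pad.
Only numpy, scipy, OpenCV 4.12 (cv2) and the standard library are available. Lean on these libraries where they do the work, as an engineer would, in place of code of your own. Each camera call takes 0.05 s, during which the arm holds its last target. There are 200 camera calls.

### The job

Load the grey specimen carrier into the white inspection stage without grasping or lifting it: press the red bar down with one fingertip to hold the spring-closed flap open, and keep it open while the other fingertip pushes the carrier along the bed, under the flap's roller, until it is fully home against the steel end stop. Then let go, so that the flap springs down and its roller rests on the carrier, and leave the brass weight, the amber vial and the blue block where they stand.

Things in the scene. Friction and masses are not known exactly. Their poses are not given: they have to be found in the camera images.
- stage: White stage, fixed. Origin on bench (z=0), on the channel's centre line, below the roller's front end; x = push direction, y to its left (red bar's side), z up. In mm: bed x -190 to 50, y -47 to 43, top z=6. Slippery guide rails 43 apart, tops z=12, x -10 to 52, with a flared entry from x=-55 (61 wide). Hinge axis along x at y=36, z=34; bearings (y 30 to 42, x -10 to -2 and 40 to 48) reach z=42.
- end_stop (a point): Point on the face of the steel end stop, on the channel's centre line at half height: stage (44, 0, 17) mm. The face is 55 mm wide, z 6 to 28, and square to the stage's x. Axes as the stage's. The carrier's leading face meets it when home.
- flap (a joint): Flap angle in rad: 0 = shut (the spring returns it there), grows as it opens, hard stop at 0.5. Pressing the red bar down opens it: about 3 N on its middle line starts it, 7 N holds it at 0.4. Aim at 0.35 to 0.45: from 0.33 on the carrier passes under the roller with 5 mm to spare; about 0.26 when the roller rests on the loaded carrier. Wide open, nothing of the flap stands above z=70 mm.
- roller (a point): Front end of the flap's black rubber roller, on its axis; moves with the flap. Diameter 10 mm, axis along stage x, from stage x=0 to 34 mm at y=-15. Shut, its underside is at z=15 mm and bars the carrier, which cannot push it open.
- press_bar (a point): Centre of the top face of the red press bar, rigid with the flap. Bar 190 mm along stage x (x -160 to 30), 28 wide, 4 thick, middle line at stage y=70. Flap shut: this point is at z=30 and the outer edge is 10 mm higher than the inner. Pressed, it goes down and levels: z=17.7 and level at 0.38 rad, 14.2 at the stop. Only the bench (z=0) is below. Fingertips may press and slide anywhere along it.
- carrier: Loose grey block with a green circuit board on top: 64 mm along x, 40 along y, 22 high, 0.1 to 0.2 kg. Origin at the centre of its underside. Starts on the bed (z 6 to 28 mm) before the flared entry, centre at stage x -98 to -84, up to 4 mm off centre and turned up to 0.08 rad. Home: origin at stage x=12, y=0, rear face at x=-20.
- weight: Bystander: brass weight with a knob, 32 mm in diameter, 43 mm high, standing on the bench; origin at the centre of its underside. Leave alone.
- vial: Bystander: amber vial with a white cap, 32 mm in diameter, 52 mm high, standing on the bench; origin at the centre of its underside. Leave alone.
- plug: Bystander: blue block 45 x 30 x 28 mm lying on the bench; origin at the centre of its underside. Leave alone.

How it is judged:
By the outcome, as a careful person would: the job done as asked, in the order asked, and still so for the second after the job is handed in, with the robot touching nothing.
It also fails if it takes over 37 s, if anything falls off the work surface, if the arm or the gripper's body presses on something with over 40 N, if the wrist force passes 120 N, or if a joint passes its speed limit or range.

## Working session

There is one attempt and no reset: what is moved stays moved. The work goes in short steps, Python scripts to look and compute and a shell command to move; the robot and the scene stay as the last step left them, time stands still between calls to the robot, and variables do not carry over. Pictures are saved under pics/ and viewed, at most 10 in all, crops included, and the job is handed in when it is done.

```bash
mkdir -p pics
cat > h.py <<'E'
import numpy as np, cv2
from workcell import arm
def pts(p,mask=None):
    z=p["z_map"]; m=z>0
    if mask is not None: m&=mask
    v,u=np.nonzero(m); d=z[v,u]
    xd=(u-p["cx"])/p["fx"]; yd=(v-p["cy"])/p["fy"]
    x,y=xd.copy(),yd.copy()
    for _ in range(8):
        s=1+p["k1"]*(x*x+y*y); x,y=xd/s,yd/s
    c=np.stack([x*d,y*d,d],1)
    R=cv2.Rodrigues(np.array(p["rvec"],float))[0]
    return (c-np.ravel(p["tvec"]))@R
def proj(p,X):
    R=cv2.Rodrigues(np.array(p["rvec"],float))[0]
    c=np.atleast_2d(X)@R.T+np.ravel(p["tvec"]); x=c[:,0]/c[:,2]; y=c[:,1]/c[:,2]
    s=1+p["k1"]*(x*x+y*y)
    return np.stack([p["fx"]*x*s+p["cx"],p["fy"]*y*s+p["cy"]],1)
E
python3 - <<'E'
from h import *
print(arm.get_obs())
ims=[]
for n in("side","top"):
    p=arm.read_camera(n); ims.append(p["frame"])
    R=cv2.Rodrigues(np.array(p["rvec"],float))[0]; print(n,"cam at",-R.T@np.ravel(p["tvec"]),p["fx"],p["k1"])
    cv2.imwrite(f"pics/{n}0.png",p["frame"])
    for q in("stage","flap","roller","press_bar","carrier","weight","vial","plug"):
        for r in arm.outline_of(p,q)[:2]:
            if r["confidence"]<.3: continue
            P=pts(p,r["pixels"]); 
            if len(P)<5: continue
            zt=np.percentile(P[:,2],95); T=P[P[:,2]>zt-.006]
            rect=cv2.minAreaRect((T[:,:2]*1000).astype(np.float32))
            print(q,round(r["confidence"],2),np.round(r["bbox"]),len(P),"med",np.round(np.median(P,0),4),"ztop",round(zt,4),"rect",np.round(rect[0],1),np.round(rect[1],1),round(rect[2],1))
E
```

```text
{'clock': 0.0, 'joints': array([ 1.12946492e+00,  5.28456346e-01,  1.43386128e+00, -3.49067922e-05,
        1.18138353e+00, -1.78518021e-01]), 'qd': array([-0.00074553, -0.00106624,  0.00138086,  0.00092903,  0.00056402,
        0.00103105]), 'tau': array([-6.64363452e-04, -4.40042996e+01, -1.76592672e+01,  6.32340624e-02,
        5.82202524e-02, -1.55832513e-04]), 'tcp_pos': array([0.16205852, 0.60289037, 0.2215907 ]), 'tcp_rot': array([-3.13951193e+00, -3.42656727e-04,  2.87879219e+00]), 'force': array([ 0.22362986,  0.14021168, -0.11060221]), 'ft_torque': array([ 0.00159684, -0.04666941,  0.05171998]), 'gripper_force': 0.0, 'gripper_width': 0.08691756471024269}
side cam at [ 0.5174859  -0.42171652  0.5354848 ] 367.0201353687129 -0.041042056256133344
flap 0.8 [156. 186. 277. 231.] 1987 med [0.5348 0.049  0.0315] ztop 0.0383 rect [520.3  21.8] [199.  107.2] 17.5
roller 0.92 [160. 186. 281. 229.] 1895 med [0.5339 0.0486 0.0316] ztop 0.0383 rect [520.  22.] [199.  106.8] 17.2
press_bar 0.82 [162. 183. 280. 230.] 2073 med [0.5337 0.0493 0.0313] ztop 0.0383 rect [520.2  21.8] [198.7 107
[... 891 characters left out ...]
 18.3
roller 0.66 [232. 183. 289. 309.] 2408 med [0.5391 0.0524 0.0328] ztop 0.0391 rect [518.3  22.1] [198.1 106.9] 18.3
press_bar 0.79 [232. 185. 293. 306.] 2382 med [0.5418 0.0519 0.0328] ztop 0.0391 rect [517.   23.5] [199.2 105.1] 16.6
carrier 0.67 [283. 229. 316. 270.] 879 med [ 0.5024 -0.0182  0.0285] ztop 0.0312 rect [503.  -18.1] [63.8 39.9] 20.7
weight 0.67 [192. 196. 205. 216.] 261 med [0.5858 0.1564 0.0296] ztop 0.0448 rect [587.6 159.4] [21.2 19.7] 42.9
vial 0.54 [346. 240. 372. 262.] 325 med [ 0.5002 -0.115   0.0516] ztop 0.0547 rect [ 498.7 -119. ] [29.3 27. ] 88.8
plug 0.58 [321. 161. 345. 188.] 421 med [ 0.6328 -0.08    0.028 ] ztop 0.0304 rect [633.5 -80.9] [44.2 28.4] 17.3
```

Run:
```python
import cv2
a=cv2.imread("pics/side0.png")[140:320,130:340];b=cv2.imread("pics/top0.png")[140:330,170:390]
a=cv2.resize(a,(400,343));b=cv2.resize(b,(397,343))
cv2.imwrite("pics/v1.png",cv2.hconcat([a,b]))
```

```text
(no output)
```

View pics/v1.png

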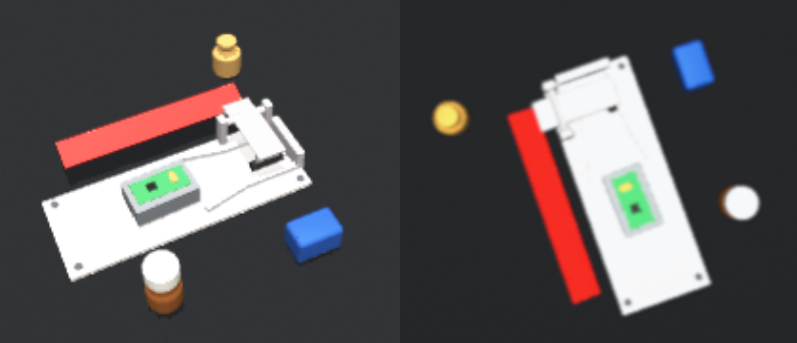

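The pictures agree with the outlines. The white stage is turned about 17° and its flap is at the far end. The red bar is on the left and the carrier sits mid-bed, with the vial and blue block to the right and the weight to the left. Next I fit the stage frame and the carrier pose.

```bash
cat >> h.py <<'E'
def stageframe(p):
    b=p["frame"].astype(int); P=pts(p); F=b[p["z_map"]>0]
    w=(F.min(1)>150)&(F.max(1)-F.min(1)<40)&(P[:,2]>.001)&(P[:,2]<.013)&(abs(P[:,1])<.12)
    c,s,a=cv2.minAreaRect((P[w][:,:2]*1000).astype(np.float32))
    if s[0]<s[1]: a+=90
    a=(a+90)%180-90; t=np.radians(a); e=np.array([np.cos(t),np.sin(t)]); n=np.array([-e[1],e[0]])
    return np.array(c)+70*e+2*n, t, s, P, F, np.median(P[w][:,2])
def tostage(X,o,t):
    e=np.array([np.cos(t),np.sin(t)]); n=np.array([-e[1],e[0]]); d=X[:,:2]*1000-o
    return np.stack([d@e,d@n,X[:,2]*1000],1)
E
python3 - <<'E'
from h import *
for nm in("side","top"):
    p=arm.read_camera(nm); o,t,s,P,F,zb=stageframe(p)
    print(nm,"origin",o,"yaw",t,np.degrees(t),"size",s,"zbed",zb)
    S=tostage(P,o,t)
    red=(F[:,2]>150)&(F[:,1]<90)&(F[:,0]<90)
    R=S[red]; print(" bar x",np.percentile(R[:,0],[1,99]),"y",np.percentile(R[:,1],[1,50,99]),"z med",np.median(R[:,2]))
    for r in arm.outline_of(p,"carrier")[:1]:
        Q=tostage(pts(p,r["pixels"]),o,t); Q=Q[Q[:,2]>22]; print(" carrier",cv2.minAreaRect(Q[:,:2].astype(np.float32)), np.median(Q[:,2]))
E
```

```text
side origin [742.59199199  -0.92890417] yaw -0.03347220647676991 -1.917816162109375 size (199.99607849121094, 555.8370361328125) zbed 0.00624293479472823
 bar x [-465.42569203  142.14493795] y [-297.89680005  -21.53232001  364.72400384] z med 0.9689594992712685
 carrier ((-236.56610107421875, -25.984346389770508), (64.0655517578125, 41.71308135986328), 23.190820693969727) 28.293252571330637
top origin [586.88945643  15.58633912] yaw 0.3323469911285392 19.04207992553711 size (247.83143615722656, 96.10559844970703) zbed 0.006496984929798574
 bar x [-398.0567851   370.54086506] y [-439.79116862   59.64564292  415.78406551] z med 1.252672574590443
 carrier ((-90.32060241699219, -4.55610466003418), (63.82971954345703, 40.299991607666016), 1.3583155870437622) 28.633906550438997
```

```bash
cat >> h.py <<'E'
def big(m):
    n,l,s,_=cv2.connectedComponentsWithStats(cv2.morphologyEx(m.astype(np.uint8),cv2.MORPH_OPEN,np.ones((3,3),np.uint8)))
    return l==1+np.argmax(s[1:,4])
def masks(p):
    b=p["frame"].astype(int); hi,lo=b.max(2),b.min(2)
    red=big((b[...,2]>130)&(b[...,1]<100)&(b[...,0]<100))
    white=big((lo>140)&(hi-lo<40))
    return red,white
E
python3 - <<'E'
from h import *
from scipy.optimize import least_squares
for nm in("side","top"):
    p=arm.read_camera(nm); red,white=masks(p); print(nm,red.sum(),white.sum())
    P=pts(p,white); B=P[(P[:,2]>.0035)&(P[:,2]<.009)]
    c,s,a=cv2.minAreaRect((B[:,:2]*1000).astype(np.float32)); print(" bed rect",c,s,a)
    R=pts(p,red)*1000
    m=R.mean(0); u,sv,vt=np.linalg.svd(R-m,full_matrices=False); d=vt[0]*np.sign(vt[0][0]); L=(R-m)@d; nn=vt[2]*np.sign(vt[2][2])
    W=(R-m)@np.cross(nn,d)
    lo,hi=np.percentile(L,[.5,99.5]); wl,wh=np.percentile(W,[1,99])
    print(" bar yaw",np.degrees(np.arctan2(d[1],d[0])),"len",hi-lo,"wid",wh-wl,"centre",m+d*(lo+hi)/2+np.cross(nn,d)*(wl+wh)/2,"n",nn)
    t=np.arctan2(d[1],d[0]); e=np.array([np.cos(t),np.sin(t)]); n=np.array([-e[1],e[0]])
    C=(m+d*(lo+hi)/2+np.cross(nn,d)*(wl+wh)/2)[:2]
    print(" origin from bar",C+65*e-70*n)
    S=(B[:,:2]*1000-C-65*e+70*n); S=np.stack([S@e,S@n],1)
    print(" bed in bar frame x",np.percentile(S[:,0],[.3,1,99,99.7]),"y",np.percentile(S[:,1],[.3,1,99,99.7]))
    for r in arm.outline_of(p,"carrier")[:1]:
        Q=pts(p,r["pixels"])*1000; Q=Q[(Q[:,2]>24)&(Q[:,2]<34)]; rr=cv2.minAreaRect(Q[:,:2].astype(np.float32)); q=np.array(rr[0])-C-65*e+70*n; print(" carrier stage",q@e,q@n,rr)
E
```

```text
side 4811 25487
 bed rect (1677.24267578125, 1006.1390380859375) (12.854730606079102, 401.5422058105469) 0.7067368030548096
 bar yaw -16.04247456933007 len 741.2284783756486 wid 707.0412610072182 centre [593.65376965  61.16874478   0.93132196] n [ 2.03165785e-04 -2.49993690e-04  9.99999948e-01]
 origin from bar [636.77798904 -24.06799438]
 bed in bar frame x [656.84217381 661.40091623 768.4114828  768.84669981] y [1085.07496021 1087.99577132 1464.95637629 1469.2434237 ]
 carrier stage -127.6730024403993 -31.536460359238497 ((505.3618469238281, -19.093914031982422), (64.19657897949219, 41.95865249633789), 21.335617065429688)
top 11817 8419
 bed rect (0.0, 0.0) (0.0, 0.0) 0.0
 bar yaw 89.75696018655074 len 735.2302480521122 wid 594.6629004577987 centre [578.77458731  -0.62141371   0.89745979] n [ 7.57873849e-04 -3.97325642e-04  9.99999634e-01]
 origin from bar [649.04967664  64.08107326]Traceback (most recent call last):
  File "<stdin>", line 16, in <module>
    return _quantile_unchecked(
        a, q, axis, out, overwrite_input, method, keepdims, weights)
    return _ureduce(a,
                    func=_quantile_ureduce_func,
    ...<5 lines>...
                    overwrite_input=overwrite_input,
                    method=method)
    r = func(a, **kwargs)
    result = _quantile(arr,
                       quantiles=q,
    ...<2 lines>...
                       out=out,
                       weights=wgt)
    slices_having_nans = np.isnan(arr[-1, ...])
                                  ~~~^^^^^^^^^
IndexError: index -1 is out of bounds for axis 0 with size 0
```

```bash
cat > m.py <<'E'
from h import *
def run(nm,verbose=True):
    p=arm.read_camera(nm); b=p["frame"].astype(int); hi,lo=b.max(2),b.min(2)
    z=p["z_map"]; A=np.zeros(z.shape+(3,)); A[z>0]=pts(p)*1000
    ws=(A[...,0]>350)&(A[...,0]<700)&(abs(A[...,1])<180)&(A[...,2]<80)
    red=big(ws&(b[...,2]>120)&(b[...,2]>2*b[...,1])&(b[...,2]>2*b[...,0])&(A[...,2]>10))
    bed=big(ws&(lo>130)&(hi-lo<40)&(A[...,2]>3.5)&(A[...,2]<9))
    R=A[red]; c,s,a=cv2.minAreaRect(R[:,:2].astype(np.float32))
    if s[0]<s[1]: a-=90; s=s[::-1]
    t=np.radians(a); e=np.array([np.cos(t),np.sin(t)]); n=np.array([-e[1],e[0]])
    o=np.array(c)+65*e-70*n
    c2,s2,a2=cv2.minAreaRect(A[bed][:,:2].astype(np.float32))
    if s2[0]<s2[1]: a2-=90; s2=s2[::-1]
    print(nm,"bar",np.round(c,1),np.round(s,1),round(a,2),"zmed",np.median(R[:,2]).round(1),"o",o.round(1))
    t2=np.radians(a2); e2=np.array([np.cos(t2),np.sin(t2)]); n2=np.array([-e2[1],e2[0]])
    print("  bed",np.round(c2,1),np.round(s2,1),round(a2,2),"o",(c2+70*e2+2*n2).round(1))
    pl=np.linalg.lstsq(np.c_[(R[:,:2]-np.array(c))@n,np.ones(len(R))],R[:,2],rcond=None)[0]
    print("  bar centre z, slope",pl[1],pl[0])
    for r in arm.outline_of(p,"carrier")[:1]:
        m=r["pixels"]&(A[...,2]>24)&(A[...,2]<34); rr=cv2.minAreaRect(A[m][:,:2].astype(np.float32)); q=np.array(rr[0])-o
        print("  carrier in bar frame",q@e,q@n,rr[1],rr[2])
    return p,A,b
if __name__=="__main__":
    for nm in("side","top"): run(nm)
E
python3 m.py
```

```text
side bar [503.5  57.6] [190.   28.6] 18.59 zmed 30.2 o [587.4  11.9]
  bed [521.3 -12.2] [240.6  92.4] 18.41 o [587.1  11.8]
  bar centre z, slope 30.00775454443395 0.3855916646181971
  carrier in bar frame -87.69850322250305 -3.339728296943104 (64.40174865722656, 41.30461502075195) 20.9237117767334
top bar [501.2  58.8] [189.8  26.8] 18.45 zmed 30.9 o [585.  13.]
  bed [499.  -18.5] [197.2  89.7] 18.38 o [564.8   5.4]
  bar centre z, slope 30.669451989574547 0.38047795470770257
  carrier in bar frame -87.64912171336711 -3.5809732052563916 (63.83141326904297, 39.82154846191406) 20.440763473510742
```

```bash
python3 -m pendant '[[-12,-14,0,0,0,0,55],[-24,-28,0,0,0,0,55],[-24,-28,0,0,0,0,55],[-24,-28,0,0,0,0,55],[-24,-28,0,0,0,0,55],[-24,-28,0,0,0,0,55],[-24,-28,0,0,0,0,55],[-24,-28,0,0,0,0,55],[-24,-28,0,0,0,0,55],[-24,-28,0,0,0,0,55],[-24,-28,0,0,0,0,55],[-24,-28,0,0,0,0,55]]'; python3 -m pendant '[[-24,-28,0,0,0,0,55],[-24,-28,0,0,0,0,55],[-24,-28,0,0,0,0,55],[-24,-28,0,0,0,0,55],[-24,-28,0,0,0,0,55],[-24,-28,0,0,0,0,55],[-12,-14,0,0,0,0,55],[0,0,0,0,0,-0.114,55],[0,0,0,0,0,-0.114,55],[0,0,0,0,0,-0.114,55],[0,0,0,0,0,-0.114,55],[0,0,0,0,0,-0.114,55]]'; python3 -m pendant '[[0,0,0,0,0,0,55],[0,0,0,0,0,0,55]]'
cat > w.py <<'E'
from h import *
o=arm.get_obs(); s=np.array([586.3,12.4]); t=np.radians(18.5); e=np.array([np.cos(t),np.sin(t)]); n=np.array([-e[1],e[0]])
d=o["tcp_pos"][:2]*1000-s; y=o["tcp_rot"][2]
print("t",o["clock"],"stage",(d@e).round(2),(d@n).round(2),"z",o["tcp_pos"][2]*1000,"yaw err",(y-t-np.pi+np.pi)%(2*np.pi)-np.pi,"rot",o["tcp_rot"],"F",o["force"].round(2),"w",o["gripper_width"],"j",o["joints"].round(2))
E
python3 w.py
```

```text
clock: 2.45
tcp_pos: [0.3458, 0.2193, 0.2229]
tcp_rot: [3.141, 0.001, 2.879]
force: [0.9, 0.6, -0.6]
gripper_width: 0.0553
gripper_force: 0.0
clock: 3.45
tcp_pos: [0.4487, 0.0044, 0.2227]
tcp_rot: [-3.141, 0.0, -2.829]
force: [0.1, 0.5, -0.5]
gripper_width: 0.0551
gripper_force: 0.0
clock: 3.62
tcp_pos: [0.4487, 0.0046, 0.2227]
tcp_rot: [-3.141, 0.0, -2.837]
force: [0.8, 0.4, -0.0]
gripper_width: 0.0549
gripper_force: 0.0
t 3.6167 stage -133.0 36.27 z 222.70087784333464 yaw err -0.018675835425455034 rot [-3.14144188e+00  3.50902044e-04 -2.83738258e+00] F [ 0.8   0.39 -0.05] w 0.054914413752095326 j [-0.24  0.29  1.86  0.    0.99 -2.11]
```

```bash
python3 -m pendant '[[5,-2.3,0,0,0,-0.019,55],[0,0,30,0,0,0,55],[0,0,35,0,0,0,55],[0,0,35,0,0,0,55],[0,0,35,0,0,0,55],[0,0,28,0,0,0,55],[0,0,10,0,0,0,55],[0,0,0,0,0,0,55],[0,0,0,0,0,0,55]]'; python3 w.py
python3 - <<'E'
from h import *
p=arm.read_camera("side"); q=arm.read_camera("top")
a=cv2.resize(p["frame"][150:300,140:310],(397,350));b=cv2.resize(q["frame"][150:330,170:374],(397,350))
cv2.imwrite("pics/v2.png",cv2.hconcat([a,b]))
E
```

```text
clock: 4.37
tcp_pos: [0.4445, 0.0009, 0.0492]
tcp_rot: [3.141, -0.001, -2.817]
force: [0.2, 1.4, 0.4]
gripper_width: 0.055
gripper_force: 0.0
t 4.3667 stage -138.15 34.14 z 49.15270935723699 yaw err 0.0017351021796656596 rot [ 3.14093541e+00 -1.01283360e-03 -2.81697164e+00] F [0.24 1.4  0.45] w 0.05498943785279036 j [-0.25  0.62  2.02  0.    0.5  -2.15]
```

View pics/v2.png

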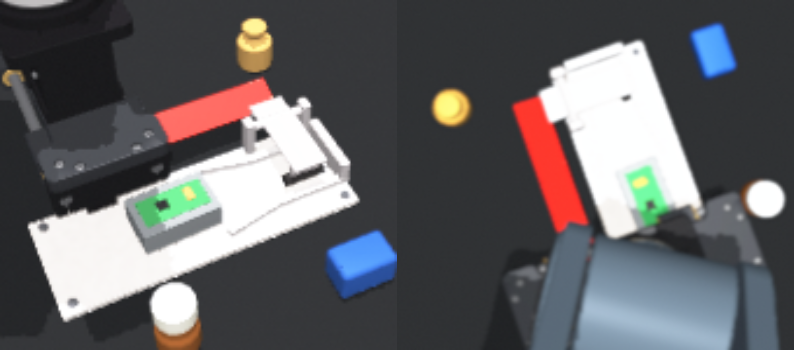

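The side view shows the gripper body behind the carrier and clear of the vial. The fingertips are hidden. I press the bar slowly, watching the force.

```bash
python3 -m pendant '[[0,0,8,0,0,0,55],[0,0,6,0,0,0,55],[0,0,4,0,0,0,55],[0,0,4,0,0,0,55],[0,0,0,0,0,0,55]]';python3 -m pendant '[[0,0,4,0,0,0,55],[0,0,3,0,0,0,55],[0,0,2,0,0,0,55],[0,0,0,0,0,0,55],[0,0,0,0,0,0,55]]'; python3 w.py; python3 m.py
```

```text
clock: 4.88
tcp_pos: [0.4448, 0.0006, 0.0272]
tcp_rot: [-3.141, 0.0, -2.815]
force: [0.1, -2.2, 4.2]
gripper_width: 0.0551
gripper_force: 1.9
clock: 5.3
tcp_pos: [0.4458, -0.001, 0.0196]
tcp_rot: [-3.138, 0.002, -2.813]
force: [-1.1, -10.3, 12.8]
gripper_width: 0.0547
gripper_force: 6.2
t 5.3 stage -137.5 31.9 z 19.56073179661295 yaw err 0.005361739955467293 rot [-3.13824025e+00  1.93565735e-03 -2.81334500e+00] F [ -1.12 -10.35  12.77] w 0.054741527103773086 j [-0.25  0.69  2.03 -0.    0.42 -2.15]
side bar [543.7  67.9] [106.9  29.1] 19.25 zmed 20.1 o [628.2  23.2]
  bed [521.7 -12.8] [240.2  90.9] 18.42 o [587.5  11.2]
  bar centre z, slope 19.895357656122176 0.07995693940273232
  carrier in bar frame -130.19947613671383 0.7538572180209329 (63.89980697631836, 40.96772003173828) 21.948959350585938
top bar [536.2  66.8] [118.3  28. ] 18.51 zmed 20.4 o [620.   21.1]
  bed [533.1   1.4] [125.8  65. ] -1.35 o [603.1   1.8]
  bar centre z, slope 20.392711143103966 0.0734287769908656
  carrier in bar frame -118.38517583316765 0.07779258374312548 (53.72452926635742, 39.84355163574219) 20.3242244720459
```

```bash
python3 -m pendant '[[0,0,2,0,0,0,55],[0,0,1.3,0,0,0,55],[0,0,0,0,0,0,55],[0,0,0,0,0,0,55]]'; python3 w.py; python3 m.py | grep -v bed
```

```text
clock: 5.83
tcp_pos: [0.4463, -0.002, 0.0171]
tcp_rot: [-3.136, 0.003, -2.812]
force: [-3.8, -15.4, 20.3]
gripper_width: 0.0549
gripper_force: 9.9
t 5.8333 stage -137.32 30.76 z 17.102040089581006 yaw err 0.0066769234600405625 rot [-3.13642202e+00  2.92092847e-03 -2.81202982e+00] F [ -3.79 -15.38  20.27] w 0.054855718504752564 j [-0.25  0.69  2.03 -0.01  0.41 -2.15]
side bar [544.2  65.9] [107.1  30.4] 17.66 zmed 17.3 o [627.3  18.9]
  bar centre z, slope 17.334747525206062 -0.017922461705940113
  carrier in bar frame -128.09840627869158 -1.628953378211925 (63.282169342041016, 37.39583206176758) 22.790855407714844
top bar [536.2  65.3] [118.7  27.9] 18.36 zmed 17.6 o [620.   19.3]
  bar centre z, slope 17.56666981977556 -0.014920839938029222
  carrier in bar frame -117.71452938486668 1.4714736474929708 (53.59614181518555, 39.81977462768555) 20.50173568725586
```

```bash
python3 -m pendant '[[0,-1,0,0,0,0,55],[-2,-1,0,0,0,0,55],[-4,0,0,0,0,0,55],[-5,0,0,0,0,0,55],[-5,0,0,0,0,0,55],[-5,0,0,0,0,0,55],[-5,0,0,0,0,0,55],[0,0,0,0,0,0,55]]'; python3 w.py; python3 m.py | grep -v bed
```

```text
clock: 6.7
tcp_pos: [0.4647, 0.0084, 0.0154]
tcp_rot: [3.136, -0.01, -2.814]
force: [-6.0, -1.0, 9.4]
gripper_width: 0.0547
gripper_force: 4.8
t 6.7 stage -116.61 34.83 z 15.441744125373198 yaw err 0.004948575928196419 rot [ 3.13631561 -0.00965585 -2.81375817] F [-6.02 -0.96  9.4 ] w 0.054743451219201524 j [-0.22  0.7   1.97 -0.    0.48 -2.12]
side bar [557.2  69.8] [81.9 29.7] 19.5 zmed 15.4 o [641.8  25.6]
  bar centre z, slope 15.4822088028715 -0.06825765291077579
  carrier in bar frame -129.95729914029317 2.7273142536940043 (65.19181823730469, 39.7640495300293) 19.373571395874023
top bar [552.5  69.3] [85.1 28. ] 18.36 zmed 15.9 o [636.2  23.3]
  bar centre z, slope 15.775502423944282 -0.07789585474520704
  carrier in bar frame -115.74842471537187 2.5940720963182713 (43.36164855957031, 40.056129455566406) 18.699426651000977
```

```bash
cat >> w.py <<'E'
for nm in("side","top"):
    p=arm.read_camera(nm); z=p["z_map"]; A=np.zeros(z.shape+(3,)); A[z>0]=pts(p)*1000
    D=A[...,:2]-s; X,Y,Z=D@e,D@n,A[...,2]; b=p["frame"].astype(int)
    red=(b[...,2]>120)&(b[...,2]>2*b[...,1])&(b[...,2]>2*b[...,0])&(Z>8)&(abs(Y-69)<18)&(X>-170)&(X<40)
    k=np.polyfit(Y[red],Z[red],1) if red.sum()>30 else [0,0]
    print(nm,"bar slope",round(k[0],3),"angle~",round(.385-k[0],3),"z70",round(k[0]*69+k[1],1))
    for r in arm.outline_of(p,"carrier")[:1]:
        m=r["pixels"]&(Z>24)&(Z<34)&(abs(Y)<40)
        rr=cv2.minAreaRect(np.c_[X[m],Y[m]].astype(np.float32)); print("  carrier",np.round(rr[0],1),np.round(rr[1],1),round(rr[2],1),"x",np.percentile(X[m],[1,99]).round(1),"y",np.percentile(Y[m],[1,99]).round(1),r["confidence"])
E
python3 -m pendant '[[-2,-1,-1.3,0,0,0,55],[-4,0,0,0,0,0,55],[-5,0,0,0,0,0,55],[-5,0,0,0,0,0,55],[-5,0,0,0,0,0,55],[-5,0,0,0,0,0,55],[-4,0,0,0,0,0,55],[0,0,0,0,0,0,55]]'; python3 w.py
```

```text
clock: 7.57
tcp_pos: [0.4938, 0.0169, 0.0165]
tcp_rot: [3.137, -0.009, -2.814]
force: [-5.6, -0.7, 8.2]
gripper_width: 0.0549
gripper_force: 4.4
t 7.5667 stage -86.25 33.63 z 16.549842714598377 yaw err 0.004870225002182593 rot [ 3.13696003 -0.00911834 -2.81383652] F [-5.61 -0.74  8.18] w 0.0548628629315443 j [-0.19  0.72  1.9  -0.    0.54 -2.09]
side bar slope -0.038 angle~ 0.423 z70 16.3
  carrier [-42.5  -6.9] [64.2 35.4] 2.0 x [-74. -11.] y [-24.7   7.9] 0.76
top bar slope -2.163 angle~ 2.548 z70 23.5
  carrier [-29.7  -2.1] [33.7 39.8] 1.3 x [-45.8 -13.3] y [-21.5  17.4] 0.56
```

```bash
python3 -m pendant '[[-2,1,-0.4,0,0,0,55],[-4,0,0,0,0,0,55],[-4,0,0,0,0,0,55],[-4,0,0,0,0,0,55],[-4,0,0,0,0,0,55],[-4,0,0,0,0,0,55],[-4,0,0,0,0,0,55],[-4,0,0,0,0,0,55],[0,0,0,0,0,0,55]]'; python3 w.py
```

```text
clock: 8.52
tcp_pos: [0.5222, 0.0272, 0.0169]
tcp_rot: [3.138, -0.009, -2.814]
force: [-5.4, -1.1, 7.7]
gripper_width: 0.0547
gripper_force: 4.2
t 8.5167 stage -56.06 34.4 z 16.932752462255866 yaw err 0.004731802380000261 rot [ 3.13755213 -0.00875847 -2.81397494] F [-5.41 -1.13  7.73] w 0.05473627043723853 j [-0.16  0.73  1.82 -0.    0.6  -2.06]
side bar slope -0.024 angle~ 0.409 z70 16.7
  carrier [-12.1 -16.9] [64.2 14.3] 0.8 x [-43.8  19.1] y [-23.9 -10.6] 0.55
top bar slope -2.267 angle~ 2.652 z70 27.0
  carrier [-0.7 -6.7] [28.3  9. ] 68.5 x [-8.   4.9] y [-19.9   5.8] 0.63
```

```bash
python3 -m pendant '[[-2,0,0,0,0,0,55],[-4,0,0,0,0,0,55],[-4,0,0,0,0,0,55],[-4,0,0,0,0,0,55],[-4,0,0,0,0,0,55],[-3,0,0,0,0,0,55],[-2,0,0,0,0,0,55],[0,0,0,0,0,0,55]]'; python3 w.py;  python3 -m pendant '[[-1,0,0,0,0,0,55],[-1,0,0,0,0,0,55],[0,0,0,0,0,0,55]]'
```

```text
clock: 9.38
tcp_pos: [0.5427, 0.0345, 0.0169]
tcp_rot: [3.137, -0.011, -2.814]
force: [-7.2, -2.8, 9.8]
gripper_width: 0.0549
gripper_force: 4.9
t 9.3833 stage -34.37 34.78 z 16.88708085750566 yaw err 0.004906313072240209 rot [ 3.13687963 -0.01121744 -2.81380043] F [-7.18 -2.81  9.79] w 0.054923918892371096 j [-0.14  0.74  1.77 -0.    0.64 -2.04]
side bar slope -0.021 angle~ 0.406 z70 16.7
  carrier [  9.5 -16.7] [15.4 64.1] 87.2 x [-22.1  39.8] y [-22.9  -9.6] 0.55
top bar slope 1.038 angle~ -0.653 z70 34.6
clock: 9.83
tcp_pos: [0.5438, 0.0349, 0.0169]
tcp_rot: [3.137, -0.013, -2.814]
force: [-8.6, -2.0, 10.2]
gripper_width: 0.0548
gripper_force: 5.3
```

```bash
python3 -m pendant '[[-1,0,0,0,0,0,55],[-1,0,0,0,0,0,55],[-1,0,0,0,0,0,55],[0,0,0,0,0,0,55]]';python3 -m pendant '[[-1,0,0,0,0,0,55],[-1,0,0,0,0,0,55],[0,0,0,0,0,0,55]]';python3 w.py
```

```text
clock: 10.17
tcp_pos: [0.5454, 0.0356, 0.0169]
tcp_rot: [3.136, -0.015, -2.814]
force: [-11.6, -4.5, 11.8]
gripper_width: 0.0548
gripper_force: 7.1
clock: 10.42
tcp_pos: [0.5454, 0.0357, 0.0169]
tcp_rot: [3.135, -0.019, -2.813]
force: [-14.0, -7.8, 14.1]
gripper_width: 0.0552
gripper_force: 8.9
t 10.4167 stage -31.34 35.09 z 16.919706443013325 yaw err 0.005424423418856961 rot [ 3.1353398  -0.01913538 -2.81328232] F [-14.    -7.82  14.1 ] w 0.0552308783870054 j [-0.14  0.75  1.76 -0.    0.66 -2.03]
side bar slope -0.025 angle~ 0.41 z70 16.7
  carrier [ 12.8 -15. ] [64.  14.2] 3.2 x [-19.1  44.5] y [-23.1  -9.8] 0.83
top bar slope 0.829 angle~ -0.444 z70 35.8
```

Run:
```python
from h import *
p=arm.read_camera("side")
cv2.imwrite("pics/v3.png",cv2.resize(p["frame"][180:270,170:290],(800,600),interpolation=cv2.INTER_CUBIC))
```

```text
(no output)
```

View pics/v3.png

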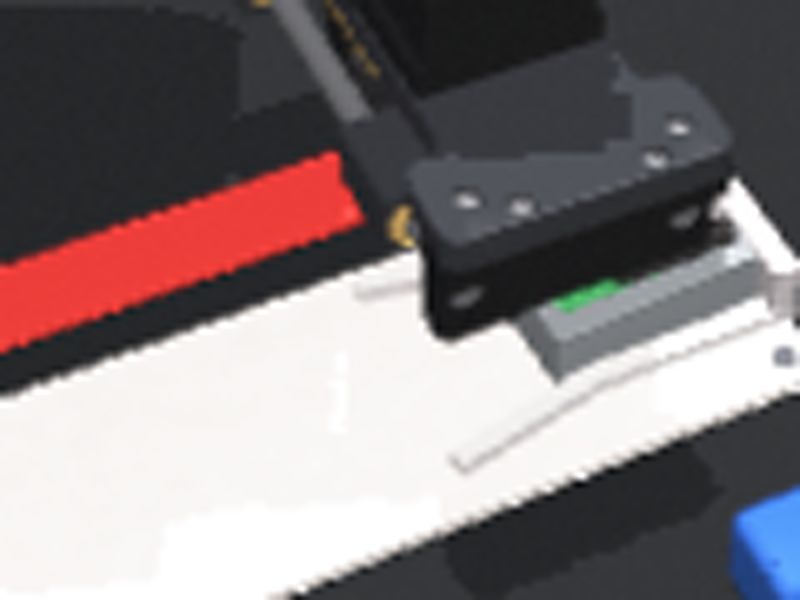

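The picture shows the carrier between the rails. Its front corner (crop ~770,290) meets the end stop, and the flap is still held open. I push a little harder to confirm that it's seated.

```bash
cat > e.py <<'E'
from h import *
s=np.array([586.3,12.4]); t=np.radians(18.5); e=np.array([np.cos(t),np.sin(t)]); n=np.array([-e[1],e[0]])
p=arm.read_camera("side"); z=p["z_map"]; A=np.zeros(z.shape+(3,)); A[z>0]=pts(p)*1000
D=A[...,:2]-s; X,Y,Z=D@e,D@n,A[...,2]
r=arm.outline_of(p,"carrier")[0]; f=r["pixels"]&(Z>12)&(Z<25)&(Y<-10)
k=np.polyfit(X[f],Y[f],1); g=abs(Y-np.polyval(k,X))<2; f&=g; k=np.polyfit(X[f],Y[f],1)
print("side face n",f.sum(),"angle deg",np.degrees(k[0]),"y at x=12",np.polyval(k,12),"x range",np.percentile(X[f],[1,99]))
E
python3 e.py; python3 -m pendant '[[-1,0,0,0,0,0,55],[-1,0,0,0,0,0,55],[-1,0,0,0,0,0,55],[0,0,0,0,0,0,55]]'; python3 e.py; python3 w.py|head -2
```

```text
side face n 114 angle deg 2.3243976322414763 y at x=12 -20.80315790433143 x range [-19.2837705   44.24592379]
clock: 11.1
tcp_pos: [0.5456, 0.0359, 0.0169]
tcp_rot: [3.134, -0.025, -2.813]
force: [-18.5, -11.1, 19.4]
gripper_width: 0.0548
gripper_force: 11.9
side face n 128 angle deg 2.7713252367944743 y at x=12 -20.73865201738917 x range [-18.81405595  41.71927936]
t 11.2 stage -31.19 35.25 z 16.91943966689318 yaw err 0.005530015854891879 rot [ 3.13418153 -0.02471731 -2.81317673] F [-18.27 -11.17  19.6 ] w 0.05505128316316847 j [-0.14  0.75  1.75 -0.01  0.67 -2.03]
side bar slope -0.018 angle~ 0.403 z70 16.8
```

```bash
cat > ov.py <<'E'
from h import *
import sys
s=np.array([587.0,12.0]); t=np.radians(18.45); e=np.array([np.cos(t),np.sin(t)]); n=np.array([-e[1],e[0]])
W=lambda x,y,z: np.r_[s+x*e+y*n,z]/1000
p=arm.read_camera(sys.argv[1]); x0,y0,x1,y1=map(int,sys.argv[3:7]); k=800/(x1-x0)
im=cv2.resize(p["frame"][y0:y1,x0:x1],None,fx=k,fy=k,interpolation=cv2.INTER_CUBIC)
def line(a,b,c):
    q=((proj(p,np.array([W(*a),W(*b)]))-[x0,y0]+.5)*k).astype(int); cv2.line(im,tuple(map(int,q[0])),tuple(map(int,q[1])),c,1)
for y in(-20,20): line((-20,y,28),(44,y,28),(0,0,255))
for x in(-20,44): line((x,-20,28),(x,20,28),(0,0,255))
for y in(-20,): line((-20,y,6),(44,y,6),(255,0,255)); line((-20,y,6),(-20,y,28),(255,0,255))
line((-10,-21.5,12),(52,-21.5,12),(255,128,0)); line((-10,21.5,12),(52,21.5,12),(255,128,0)); line((44,-27.5,28),(44,27.5,28),(0,200,255))
line((-190,-47,6),(50,-47,6),(0,200,0)); line((50,43,6),(50,-47,6),(0,200,0))
cv2.imwrite(sys.argv[2],im)
E
python3 ov.py side pics/v4.png 225 195 305 255
```

```text
(no output)
```

View pics/v4.png

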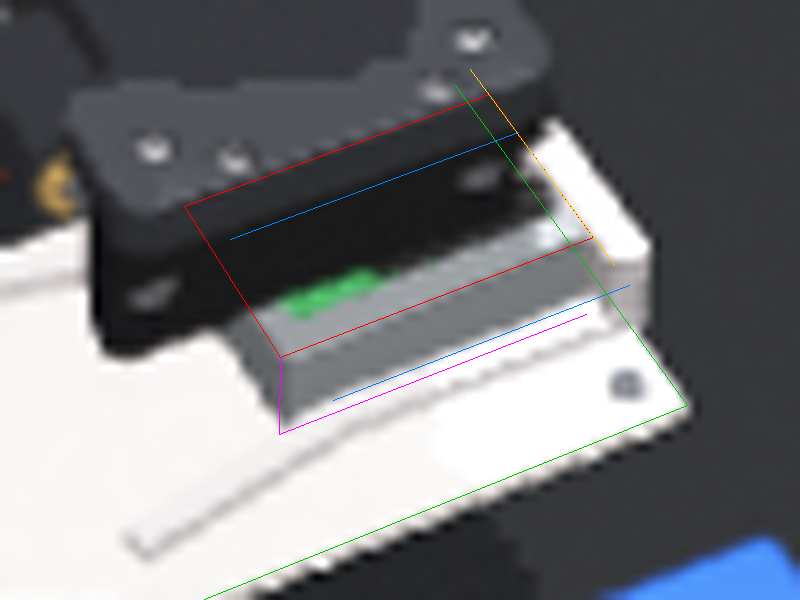

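The overlay matches the stage edge and the carrier's rear corner. The carrier's far end sits about 1 px to the left, so it may be turned slightly to the left. I back off a few mm with the bar still held, move the push point left and push again to square it.

```bash
python3 -m pendant '[[4,0,0,0,0,0,55],[4,0,0,0,0,0,55],[3,0,0,0,0,0,55],[0,2,0,0,0,0,51],[0,2,0,0,0,0,47],[0,0,0,0,0,0,47],[0,0,0,0,0,0,47]]'; python3 w.py|head -2; python3 e.py;  python3 -m pendant '[[-3,0,0,0,0,0,47],[-3,0,0,0,0,0,47],[-2,0,0,0,0,0,47],[-1,0,0,0,0,0,47],[-1,0,0,0,0,0,47],[-1,0,0,0,0,0,47],[0,0,0,0,0,0,47]]'; python3 w.py|head -2; python3 e.py
```

```text
clock: 12.03
tcp_pos: [0.5442, 0.0382, 0.0175]
tcp_rot: [3.139, -0.003, -2.816]
force: [-2.0, 2.6, 6.8]
gripper_width: 0.0477
gripper_force: 3.6
t 12.0333 stage -31.72 37.84 z 17.476895473212398 yaw err 0.0028232388776778805 rot [ 3.13917563e+00 -3.05100225e-03 -2.81588350e+00] F [-1.95  2.59  6.81] w 0.04769411535416409 j [-0.14  0.74  1.77  0.    0.63 -2.03]
side bar slope -0.01 angle~ 0.395 z70 17.2
side face n 138 angle deg 1.981184528959739 y at x=12 -20.531335118119326 x range [-19.18801459  43.71305055]
clock: 12.92
tcp_pos: [0.5446, 0.0392, 0.0173]
tcp_rot: [3.135, -0.024, -2.813]
force: [-17.7, -12.1, 20.7]
gripper_width: 0.0471
gripper_force: 12.9
t 12.9167 stage -31.03 38.64 z 17.294511481514036 yaw err 0.005747615657321958 rot [ 3.13521117 -0.0244312  -2.81295913] F [-17.68 -12.09  20.69] w 0.04706255683920149 j [-0.13  0.75  1.75 -0.01  0.66 -2.02]
side bar slope -0.007 angle~ 0.392 z70 17.2
side face n 126 angle deg 1.44201947680655 y at x=12 -20.482863935544614 x range [-18.22629959  43.85284514]
```

```bash
python3 -m pendant '[[4,0,0,0,0,0,47],[4,0,0,0,0,0,47],[4,0,0,0,0,0,47],[4,0,0,0,0,0,47],[0,0,0,0,0,0,47]]'; python3 w.py|head -2; python3 e.py; python3 -m pendant '[[0,0,-3,0,0,0,47],[0,0,-4,0,0,0,47],[0,0,-4,0,0,0,47],[0,0,-6,0,0,0,47],[0,0,-8,0,0,0,47],[0,0,-15,0,0,0,47],[0,0,-25,0,0,0,47],[0,0,-35,0,0,0,47],[0,0,-35,0,0,0,47],[0,0,-35,0,0,0,47],[0,0,-10,0,0,0,47]]'
python3 -m pendant '[[30,0,0,0,0,0,47],[36,0,0,0,0,0,47],[36,0,0,0,0,0,47],[30,0,0,0,0,0,47],[0,0,0,0,0,0,47]]'; python3 w.py; python3 e.py; python3 ov.py top pics/v5.png 225 160 325 235;  python3 ov.py side pics/v6.png 225 195 305 255
```

```text
clock: 13.63
tcp_pos: [0.5427, 0.0364, 0.0181]
tcp_rot: [-3.141, 0.004, -2.817]
force: [1.2, 3.5, 7.7]
gripper_width: 0.047
gripper_force: 3.5
t 13.6333 stage -33.75 36.6 z 18.108576621288016 yaw err 0.0012980195955716312 rot [-3.14137617  0.00407995 -2.81740872] F [1.22 3.51 7.71] w 0.046972783920556926 j [-0.14  0.74  1.78  0.    0.62 -2.04]
side bar slope 0.012 angle~ 0.373 z70 17.9
side face n 129 angle deg 1.6145185648487703 y at x=12 -20.482248511860647 x range [-18.9764238   43.86748605]
clock: 14.85
tcp_pos: [0.5442, 0.0353, 0.2027]
tcp_rot: [-3.137, 0.009, -2.815]
force: [-0.3, 0.1, -0.0]
gripper_width: 0.0472
gripper_force: 0.0
clock: 15.27
tcp_pos: [0.4084, -0.0058, 0.1961]
tcp_rot: [3.137, -0.009, -2.817]
force: [-0.4, 0.4, 0.2]
gripper_width: 0.0471
gripper_force: 0.0
t 15.2667 stage -174.53 39.17 z 196.0765854352052 yaw err 0.0019182539761919415 rot [ 3.13660465 -0.00882059 -2.81678849] F [-0.43  0.43  0.25] w 0.04705955087887732 j [-0.29  0.29  1.97 -0.    0.89 -2.18]
side bar slope 0.138 angle~ 0.247 z70 22.1
  carrier [12.2 -1.9] [41.8 65.7] 88.5 x [-19.9  43. ] y [-22.6  17. ] 0.91
top bar slope 0.135 angle~ 0.25 z70 22.3
  carrier [10.1  0.1] [64.8 39.3] 1.2 x [-21.8  41.7] y [-19.2  19. ] 0.93
side face n 126 angle deg 1.4151475513100966 y at x=12 -20.49362520175011 x range [-18.37143753  45.28512867]
```

View pics/v5.png

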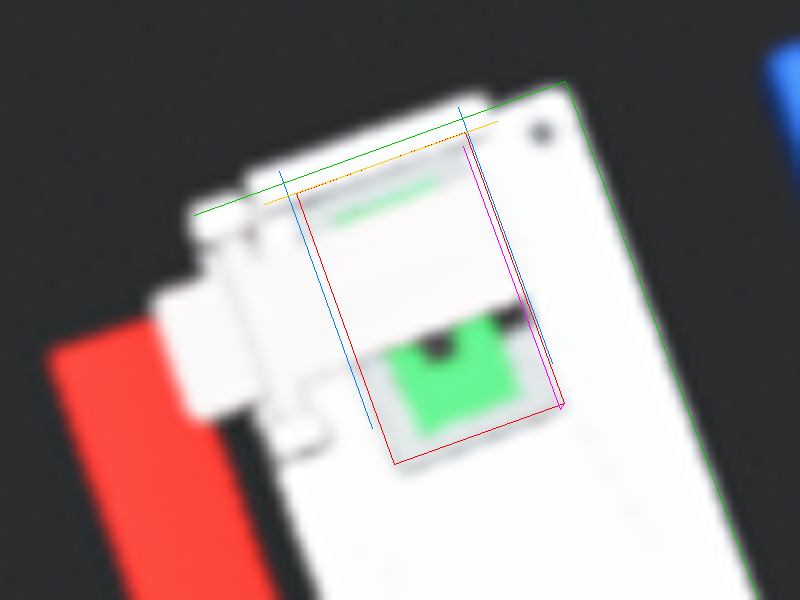

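View pics/v6.png

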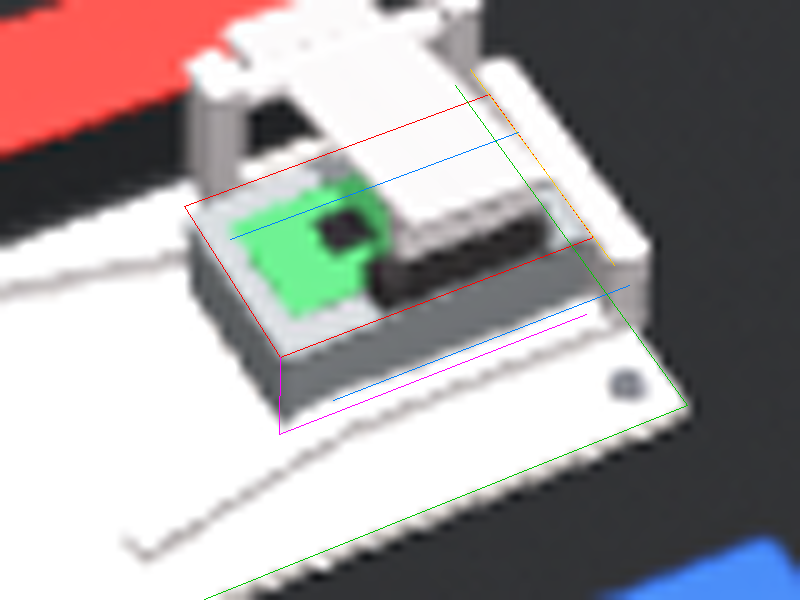

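The flap has sprung down and the roller rests on the carrier, at about 0.25 rad. The rear edge looks up to about 1° askew, so I check it in a rectified view at z = 28 mm, the height of both the carrier top and the stop top.

```bash
cat > r.py <<'E'
from h import *
import sys
s=np.array([587.0,12.0]); t=np.radians(18.45); e=np.array([np.cos(t),np.sin(t)]); n=np.array([-e[1],e[0]])
xs=np.arange(-40,60,.25); ys=np.arange(35,-35,-.25); out=[]
for nm in("side","top"):
    acc=0
    for _ in range(6): p=arm.read_camera(nm); acc=acc+p["frame"].astype(np.float32)/6
    GX,GY=np.meshgrid(xs,ys); w=s+GX[...,None]*e+GY[...,None]*n
    W=np.concatenate([w,np.full(GX.shape+(1,),28.)],2).reshape(-1,3)/1000
    m=proj(p,W).reshape(GX.shape+(2,)).astype(np.float32)
    im=cv2.remap(acc,m[...,0],m[...,1],cv2.INTER_CUBIC)
    g=im.mean(2) if nm=="top" else im.mean(2)
    # rear edge: strongest gradient in x near -20 for each y
    d=np.abs(cv2.GaussianBlur(cv2.Sobel(g,cv2.CV_32F,1,0),(0,0),3)); dy=np.abs(cv2.GaussianBlur(cv2.Sobel(g,cv2.CV_32F,0,1),(0,0),3))
    def fit(D,a,b,ax,lab):
        c=np.average(np.broadcast_to((a if ax==1 else a[:,None]),D.shape),axis=ax,weights=D**3+1e-6); k=np.polyfit(b,c,1); r=c-np.polyval(k,b); g2=abs(r)<2*r.std()+.05; k=np.polyfit(b[g2],c[g2],1); print(nm,lab,"slope deg",np.degrees(k[0]).round(2),"mid",k[1].round(2),"res",r[g2].std().round(2))
    X=(xs>-25)&(xs<-15); Y=(ys>-15)&(ys<15); fit(d[np.ix_(Y,X)],xs[X],ys[Y],1,"rear x(y)")
    X=(xs>-17)&(xs<-3); Y=(ys>-25)&(ys<-15); fit(dy[np.ix_(Y,X)],ys[Y],xs[X],0,"right y(x) rear part")
    X=(xs>-17)&(xs<40); fit(dy[np.ix_(Y,X)],ys[Y],xs[X],0,"right y(x)")
    im=np.clip(im,0,255).astype(np.uint8); out.append(im)
cv2.imwrite(sys.argv[1],cv2.resize(cv2.vconcat(out),(800,1120)) if 0 else cv2.resize(cv2.hconcat(out),(800,280)))
E
python3 r.py pics/v7.png
```

```text
side rear x(y) slope deg -4.82 mid -20.63 res 0.37
side right y(x) rear part slope deg 3.3 mid -20.22 res 0.09
side right y(x) slope deg 3.43 mid -19.88 res 0.57
top rear x(y) slope deg 3.12 mid -19.9 res 1.19
top right y(x) rear part slope deg 6.1 mid -18.54 res 0.2
top right y(x) slope deg -2.85 mid -20.25 res 0.79
```

View pics/v7.png

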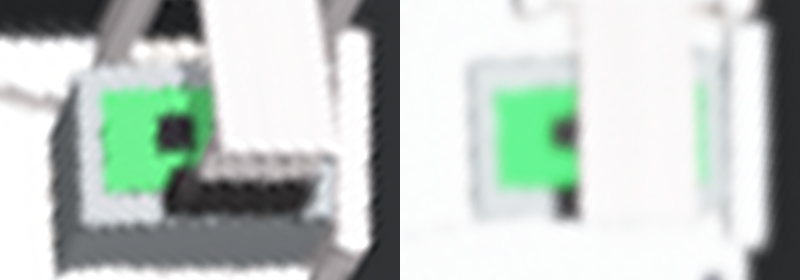

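```bash
sed -e '/# rear edge/,/right y(x)")/d' -e 's/^    im=np.clip.*/    np.save(f"{nm}_r.npy",im)/' -e '/^cv2.imwrite/d' r.py > r2.py
cat >> r2.py <<'E'
def cross(a,b,pos,lev,rise,lo,hi,lab):
    P=[]
    for row,q in zip(a,pos):
        i=np.nonzero((xsv>lo)&(xsv<hi))[0]; v=row[i]
        for j in range(len(i)-1):
            if (v[j]-lev)*(v[j+1]-lev)<=0 and ((v[j+1]>v[j])==rise):
                P.append((q,xsv[i[j]]+.25*(lev-v[j])/(v[j+1]-v[j]+1e-9)));break
    P=np.array(P); k=np.polyfit(P[:,0],P[:,1],1); r=P[:,1]-np.polyval(k,P[:,0]); g=abs(r)<1.5*r.std()+.02; k=np.polyfit(P[g,0],P[g,1],1)
    print(lab,len(P),"ccw deg",np.degrees(-k[0]).round(2),"at y=0:",k[1].round(2),"res",r[g].std().round(2))
for nm in("side","top"):
    I=np.load(f"{nm}_r.npy"); xsv=xs; gr=I[...,1]-I[...,2]; gy=I.mean(2)
    Y=(ys>-9)&(ys<9); cross(gr[Y],0,ys[Y],75,True,-20,0,nm+" board rear")
    Y=(ys>-25)&(ys<25); cross(gy[Y],0,ys[Y],140,False,46,58,nm+" stop back")
    Y=(ys>-16)&(ys<16)
    if nm=="top": cross(gy[Y],0,ys[Y],230,False,-28,-12,nm+" carrier rear")
    else: cross(gy[Y],0,ys[Y],170,True,-30,-10,nm+" carrier rear")
E
python3 r2.py
```

```text
side board rear 71 ccw deg 2.12 at y=0: -14.19 res 0.14
side stop back 199 ccw deg -0.05 at y=0: 52.54 res 0.08
side carrier rear 120 ccw deg 2.22 at y=0: -20.19 res 0.13
top board rear 71 ccw deg 2.44 at y=0: -15.63 res 0.07
top stop back 199 ccw deg -0.12 at y=0: 51.98 res 0.06
top carrier rear 127 ccw deg 1.49 at y=0: -23.17 res 0.18
```

The measurement is clear: the stop is square at 0° and the carrier is turned about 2° counter-clockwise. One corner is at the stop, and friction at the fingertip kept it from squaring. I'll press the flap open again and push while drawing the rear to the left (+y).

```bash
python3 -m pendant '[[-33,0,0,0,0,0,47],[-35,-1,0,0,0,0,47],[-35,-1,0,0,0,0,47],[-33,0,0,0,0,0,47],[0,0,30,0,0,0,47],[0,0,38,0,0,0,47],[0,0,38,0,0,0,47],[0,0,30,0,0,0,47],[0,0,14,0,0,0,47],[0,0,0,0,0,0,47],[0,0,0,0,0,0,47]]'; python3 w.py | head -1
```

```text
clock: 17.78
tcp_pos: [0.5455, 0.0352, 0.0462]
tcp_rot: [3.141, -0.002, -2.815]
force: [0.2, -0.1, 0.3]
gripper_width: 0.0471
gripper_force: 0.0
t 17.7833 stage -31.5 34.6 z 46.23031619718692 yaw err 0.0032707965488327773 rot [ 3.14069097e+00 -1.76563828e-03 -2.81543595e+00] F [ 0.23 -0.14  0.29] w 0.04712380307742464 j [-0.14  0.69  1.76  0.    0.69 -2.04]
```

```bash
python3 -m pendant '[[6,3,0,0,0,0,47],[0,0,0,0,0,0,47],[0,0,10,0,0,0,47],[0,0,8,0,0,0,47],[0,0,6,0,0,0,47],[0,0,4,0,0,0,47],[0,0,2,0,0,0,47],[0,0,0,0,0,0,47]]'; python3 w.py | head -2; python3 -m pendant '[[-2,1,0,0,0,0,47],[-2,1,0,0,0,0,47],[-2,0,0,0,0,0,47],[-1,0,0,0,0,0,47]]'; python3 w.py | head -2
```

```text
clock: 18.65
tcp_pos: [0.5397, 0.0342, 0.0174]
tcp_rot: [-3.139, -0.001, -2.814]
force: [-2.6, -7.4, 12.4]
gripper_width: 0.0472
gripper_force: 6.6
t 18.65 stage -37.25 35.49 z 17.411823800849554 yaw err 0.005136075114198668 rot [-3.13916750e+00 -5.41252934e-04 -2.81357067e+00] F [-2.56 -7.36 12.39] w 0.04721122286399956 j [-0.14  0.74  1.79 -0.    0.61 -2.04]
side bar slope -0.013 angle~ 0.398 z70 17.0
clock: 19.18
tcp_pos: [0.5427, 0.0389, 0.0172]
tcp_rot: [3.141, -0.006, -2.813]
force: [-5.6, -6.1, 11.0]
gripper_width: 0.0464
gripper_force: 5.7
t 19.1833 stage -32.94 38.95 z 17.227630783968767 yaw err 0.005639843471172412 rot [ 3.14134673 -0.00617855 -2.8130669 ] F [-5.62 -6.12 11.05] w 0.04638550788591373 j [-0.13  0.74  1.77 -0.    0.63 -2.03]
side bar slope -0.017 angle~ 0.402 z70 17.0
```

Now I push forward and to the left together.

```bash
python3 -m pendant '[[-2,0.5,0,0,0,0,47],[-1,1,0,0,0,0,47],[-1,1,0,0,0,0,47],[-1,1,0,0,0,0,47],[-1,1,0,0,0,0,47],[0,0,0,0,0,0,47]]'; python3 w.py | head -2; python3 e.py; python3 -m pendant '[[-1,1,0,0,0,0,47],[-1,1,0,0,0,0,47],[-1,0,0,0,0,0,47],[0,0,0,0,0,0,47]]'; python3 w.py | head -2; python3 e.py
```

```text
clock: 19.88
tcp_pos: [0.5442, 0.0434, 0.017]
tcp_rot: [3.141, -0.012, -2.814]
force: [-9.9, -15.1, 14.8]
gripper_width: 0.0472
gripper_force: 11.7
t 19.8833 stage -30.12 42.79 z 17.02031873727609 yaw err 0.004875467635455877 rot [ 3.14128559 -0.01242347 -2.81383127] F [ -9.86 -15.07  14.79] w 0.04716443821439918 j [-0.12  0.75  1.76 -0.01  0.64 -2.01]
side bar slope -0.02 angle~ 0.405 z70 16.8
side face n 139 angle deg -0.6774197232715085 y at x=12 -19.14153010670846 x range [-18.88410479  42.26444447]
clock: 20.52
tcp_pos: [0.5441, 0.044, 0.017]
tcp_rot: [-3.141, -0.018, -2.813]
force: [-13.5, -24.3, 17.1]
gripper_width: 0.0467
gripper_force: 15.0
t 20.5167 stage -29.96 43.32 z 17.047892808111868 yaw err 0.005341906056520962 rot [-3.14105317 -0.01810388 -2.81336484] F [-13.51 -24.27  17.06] w 0.04672328421957373 j [-0.12  0.75  1.76 -0.01  0.65 -2.01]
side bar slope -0.023 angle~ 0.408 z70 16.9
side face n 141 angle deg -0.4754315727613428 y at x=12 -18.96443144028735 x range [-18.98223158  44.14564407]
```

```bash
python3 -m pendant '[[2,-1,0,0,0,0,47],[3,-1.5,0,0,0,0,47],[4,-1,0,0,0,0,47],[4,0,0,0,0,0,47],[3,0,0,0,0,0,47],[0,0,0,0,0,0,47]]'; python3 w.py | head -2; python3 e.py; python3 e.py
```

```text
clock: 21.32
tcp_pos: [0.5408, 0.0408, 0.0178]
tcp_rot: [-3.14, 0.007, -2.817]
force: [2.8, 1.0, 6.9]
gripper_width: 0.0471
gripper_force: 3.5
t 21.3167 stage -34.15 41.38 z 17.75769671005211 yaw err 0.001293942395850678 rot [-3.13957607  0.00689117 -2.8174128 ] F [2.84 1.04 6.95] w 0.0470593995441637 j [-0.13  0.74  1.79  0.    0.61 -2.03]
side bar slope 0.005 angle~ 0.38 z70 17.5
side face n 146 angle deg -0.5881898621329068 y at x=12 -19.010272191211126 x range [-18.91419715  44.11732434]
side face n 143 angle deg -0.32059445491806493 y at x=12 -19.139858097214447 x range [-19.09865469  44.07876372]
```

The carrier is square and the finger is clear of it, so I release the bar and retract.

```bash
python3 -m pendant '[[0,0,-3,0,0,0,47],[0,0,-4,0,0,0,47],[0,0,-4,0,0,0,47],[0,0,-6,0,0,0,47],[0,0,-8,0,0,0,47],[0,0,-15,0,0,0,47],[0,0,-25,0,0,0,47],[0,0,-35,0,0,0,47],[0,0,-35,0,0,0,47],[0,0,-35,0,0,0,47],[0,0,-10,0,0,0,47]]'
python3 -m pendant '[[30,0,0,0,0,0,47],[36,0,0,0,0,0,47],[36,0,0,0,0,0,47],[30,0,0,0,0,0,47],[0,0,0,0,0,0,47]]'; python3 r2.py; python3 w.py;  python3 ov.py side pics/v8.png 225 195 305 255
```

```text
clock: 22.63
tcp_pos: [0.5401, 0.0405, 0.2025]
tcp_rot: [-3.137, 0.008, -2.815]
force: [1.0, -0.5, -0.4]
gripper_width: 0.0471
gripper_force: 0.0
clock: 23.05
tcp_pos: [0.4043, -0.0008, 0.1959]
tcp_rot: [3.136, -0.009, -2.817]
force: [-0.1, 0.1, -0.5]
gripper_width: 0.0469
gripper_force: 0.0
side board rear 71 ccw deg -1.05 at y=0: -13.47 res 0.12
side stop back 199 ccw deg -0.06 at y=0: 52.54 res 0.08
side carrier rear 127 ccw deg -0.55 at y=0: -19.41 res 0.11
top board rear 71 ccw deg 0.66 at y=0: -14.89 res 0.08
top stop back 199 ccw deg -0.13 at y=0: 51.97 res 0.06
top carrier rear 127 ccw deg -1.45 at y=0: -22.56 res 0.13
t 23.65 stage -168.86 42.04 z 196.79981281671039 yaw err 0.0038085461160850542 rot [ 3.14146794e+00 -1.77552511e-04 -2.81489820e+00] F [0.87 0.53 0.1 ] w 0.04671540292185104 j [-0.28  0.29  1.97  0.    0.89 -2.17]
side bar slope 0.137 angle~ 0.248 z70 22.2
  carrier [12.8 -0.8] [43.2 64.4] 86.9 x [-19.2  42.9] y [-20.6  20.4] 0.78
top bar slope 0.12 angle~ 0.265 z70 22.4
  carrier [10.   2.4] [63.1 39. ] 1.2 x [-21.   41.3] y [-16.9  21. ] 0.87
```

View pics/v8.png

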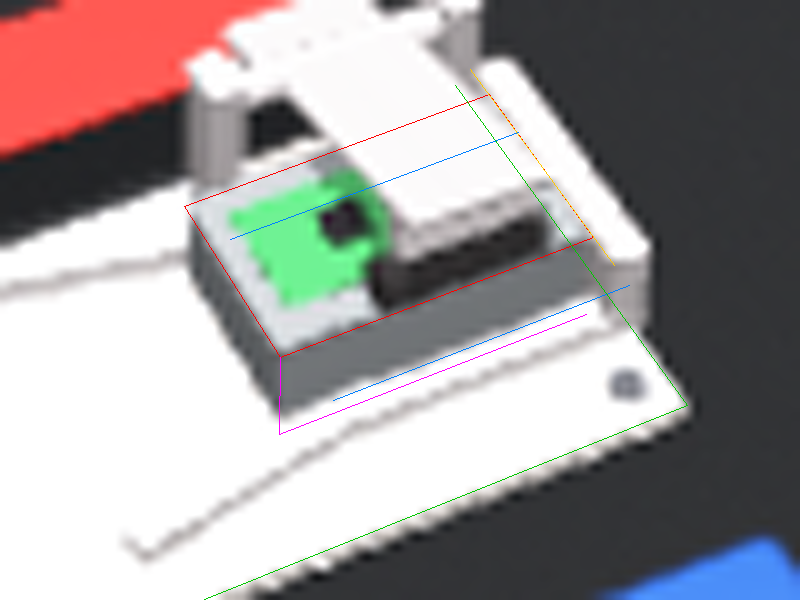

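The carrier is square to the stop within the measuring error of about 1°. It advanced another 0.7 mm, and the roller rests on it with the arm clear, so I hand in.

```bash
python3 -c "
from workcell import arm
print(arm.finish_job())"
```

```text
the job is handed in; nothing more can be done
None
```

I pushed the carrier home against the end stop with the flap held open, then let go so the roller rests on it, and handed the job in at about 24 s; it took a second press-and-push to square a 2° skew, final squareness is measured only to about 1°, I never touched the bystanders but did not re-measure them at the end, and the hand-in gave no verdict.

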